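# Empty the saw's cut-off tray through the scrap box's flap

## Robot

A 6-joint arm with a two-finger parallel gripper is mounted at the origin on the work surface. World frame = base frame: x ahead of the robot, y to its left, z up, the work surface at z = 0. Lengths are in mm, angles in degrees, forces in N, time in s.
With the tool pointing down it reaches from about 300 to 850 mm from the base axis. Payload 4.2 kg.
Tool frame: the origin (TCP) lies midway between the tips of the shut fingers; the grasp point (between the pads) lies 19 mm behind it; z points along the fingers, x is the direction in which the jaws open and shut, and the axes are right-handed (so a half turn about z gives the same grasp; the last joint's range is limited). The gripper opens to 91 mm and grips with 3 to 60 N. Pads are 32 mm wide; open, the fingers measure 118 mm over their backs; the gripper's body (76 mm by 178 mm) begins 60 mm behind the grasp point.
Start: joints at [66.578, 18.312, 89.639, -0, 72.044, -1.146], TCP at [217.974, 532.1, 213.976] pointing down, gripper open.
Joint ranges: [-177.97, 177.97], [-48.28, 115.42], [12.27, 149.76], [-77.06, 257.06], [2.81, 150.46], [-146.56, 146.56]. Speed limits (degrees/s): [147.25, 147.25, 180, 180, 180, 180].

## Interface

Orientations are given as [roll, pitch, yaw] about the fixed x, y, z axes, in that order (R = Rz(yaw) Ry(pitch) Rx(roll)).
In Python, from workcell import monitor, vision, job, models gives the robot as it stands.
- The arm moves only by the shell command python3 -m creep 'ROWS' [FORCE]. ROWS is text: rows parted by semicolons, each of 7 numbers parted by spaces: the shift along the world's x, y, z in cm, then the turn, a rotation vector about the world's x, y, z in rad, then the gripper's target within -1 to 1 (shut at 1, half-way at 0, fully open at -1). In form: tx ty tz ax ay az hand; .... A call has 1 to 12 rows; each row shifts and turns the pose as measured when the row begins; what a row does not reach is not made up. A row lasts 1/12 s, in which the tool goes at most 41.7 mm and 7.16 degrees, less where a joint would pass 70% of its speed; a pose out of reach is approached as far as the arm can. A call is refused whole if a number of a shift passes 4.17 or a number of a turn 0.125, either way. A call with a gripper value outside its range is refused whole. The fingers move at their own pace and stop on an object; FORCE is the grip in N (left out, the last holds). Time passes only in rows, so rows that do not move let the fingers close. It gives the time, the measured TCP pose, the force and the opening at its end, in the units of the state.
- monitor.state(): the state, without advancing time (a new reading comes with each control period).
- vision.grab_frame(name): name is "side" or "top"; returns a dict with "img" (420x560x3 uint8, red, green, blue), "mtx" (3x3 intrinsics, pixels), "dist_coeffs" ([k1, k2, p1, p2, k3] as OpenCV has them; the pictures are not rectified), "view" (4x4, takes a point from world to camera coordinates). Camera axes: x right, y down, z forward; pixel columns grow to the right and rows downward; lengths in mm; the calibration is good to about 2 mm. A picture is of the moment at which its call begins. There is no depth.
- job.job_done(): hands the job in, once; it reports no verdict.
Trained networks look in the newest picture that a camera, given by its name, has taken for a name from the list of things; names that differ only in an ending like _2 or _b are one class to them, and where a whole thing is asked for, a point or a joint stands for the part that bears it (a point fixed in the world has none). Each returns a list of dicts, best first, with "confidence" (0 to 1); they miss things now and then, are a little off and sometimes report something else, mostly with a low value. They report only what shows in the picture. A call takes as long as a camera call. They do not tell look-alikes from the thing itself.
- models.search_frame(camera, query): "rect" ([left, top, right, bottom] in pixels, round what is visible of it).
- models.mark_of(camera, query): "at" ([column, row] in pixels: a listed point, or the origin of a listed thing).
The state is a dict: "time_s": time; "qpos": joint angles; "qvel": joint speeds; "effort": joint torques, N m; "ee_pos": TCP position; "ee_rot": TCP orientation; "force": force on the tool from outside, world axes, zero at the start; "torque": the same for the moment, N m; "gripper_width": finger opening in mm.
Only numpy, scipy, OpenCV 4.12 (cv2) and the standard library are available. Lean on these libraries where they do the work, as an engineer would, in place of code of your own. Each camera call takes 0.05 s, during which the arm holds its last target.

## Task

Empty the saw's cut-off tray into the scrap box: lift the tray by its blue grip, push its open end in through the green sprung flap, tip it so that all three metal cut-offs slide off inside, and draw it out so that the flap shuts. Then set the tray back squarely on its black pad beside the saw. Spill nothing on the bench and leave the other things where they are.

Things in the scene. Friction and masses are not known exactly. Their poses are not given: they have to be found in the camera images.
- tray: Stainless cut-off tray, 170 mm long (x) x 78 wide (y), floor 3 mm thick, side walls and back wall 25 mm high and 3 mm thick; 180 g. Origin: centre of the underside; z up. The +x end (the nose) is open, without a lip. At the -x end stands the blue upright grip. Smooth: the cut-offs slide off once it is tipped more than about 25 degrees; 35 to 40 is ample.
- grip (a point): Grasp point on the tray's blue grip, an upright slab just outside the back wall, 12 mm thick along the tray's x, 40 mm wide along y, its top 75 mm above the tray's underside. The point lies at tray x = -91 mm, y = 0, 58 mm above the underside. Axes as the tray's. The fingers close along the tray's x; hold firmly, 80 N or so.
- nose (a point): Middle of the lower edge of the tray's open end, at tray x = +85 mm, underside. Axes as the tray's.
- cut_block: Copper cut-off block 28 x 22 x 16 mm, lying in the tray, 60 g. Origin: centre of the underside as it first lies.
- cut_slug: Brass slug standing on end in the tray, 24 mm across, 15 mm high, 50 g. Origin: centre of the underside as it first stands.
- cut_angle: Aluminium angle offcut in the tray, 26 x 20 mm foot 6 mm thick, upright leg 6 mm thick to 22 mm high, 30 g. Origin: centre of the underside as it first lies.
- bin: Scrap box, fixed: grey tub 180 mm deep (x) x 170 wide (y), walls 4 mm, rim 80 mm above the bench, under a clear hood whose top is 165 mm above the bench. Origin: centre of the underside. Its front is the -x side: push in along its +x. The front of the hood above the tub leans back (inwards) by 25 degrees and holds the flap between 24 mm jambs; the mouth is 122 mm wide and 75 mm high from sill to hinge.
- sill (a point): Middle of the outer top edge of the tub's front wall, below the flap, 80 mm above the bench. Axes as the box's: +x goes in. The flap's hinge lies 35 mm farther in and 75 mm higher. Inside, two old scraps lie fixed on the floor and nothing stands higher than 15 mm above the bench, until the back wall 176 mm in.
- flap (a joint): Angle (rad) of the green flap, 118 mm wide, 78 mm long, hinged along its top edge and sprung shut: 0 shut, grows as its lower edge swings inwards, at most 1.5. It gives way to 0.7 to 2 N at its lower edge, rides on the top edges of the tray's side walls and closes by itself. Have the nose some 70 mm past the sill before tipping, so that the cut-offs drop clear of the flap.
- saw: Sectioning saw, fixed. Origin: on the bench under the middle of the tray pad. Its 10 mm aluminium apron carries the pad and reaches from x = -220 to +110 mm, y = -75 to +160 mm; the machine itself stands at x = -220 to -480 mm, y = -105 to +145 mm, up to 191 mm high (a small microscope on top to 290 mm), with rods and a micrometer sticking out to y = -190 mm; a sheet spout reaches to x = -190 mm, 70 mm high.
- pad (a point): Middle of the top of the black pad, 205 x 100 mm, 14 mm above the bench, where the tray stands and is to be put back. Axes as the saw's: the tray's x lies along the saw's x, nose to +x.
- wash_bottle: Bystander: white wash bottle, 60 mm across, 165 mm high, loose. Origin: centre of the base.
- pot: Bystander: specimen pot with a white cap, 40 mm across, 40 mm high, loose, on the saw's apron. Origin: centre of the base.
- calliper: Bystander: digital calliper lying flat, 190 x 55 mm, 12 mm high, loose. Origin: under the middle of its beam.
- screwdriver: Bystander: screwdriver lying flat, 190 mm long, loose. Origin: under its middle.
- flange: Bystander: steel blade flange (ring) lying flat, 52 mm across, 10 mm high, loose, beside the scrap box. Origin: centre of the underside.
- mount: Bystander: red resin specimen mount, 32 mm across, 22 mm high, loose. Origin: centre of the base.
There are look-alikes about, which are no part of the job. What is shaped like the cut_block but purple is not meant.

How it is judged:
By the outcome, as a careful person would: the job done as asked, in the order asked, and still so for the second after the job is handed in, with the robot touching nothing.
It also fails if it takes over 56 s, if anything falls off the work surface, if the arm or the gripper's body presses on something with over 40 N, if the wrist force passes 120 N, or if a joint passes its speed limit or range.

## Working session

There is one attempt and no reset: what is moved stays moved. The work goes in short steps, Python scripts to look and compute and a shell command to move; the robot and the scene stay as the last step left them, time stands still between calls to the robot, and variables do not carry over. Pictures are saved under pics/ and viewed, and the job is handed in when it is done.

```bash
ls; mkdir -p pics; python3 - <<'E'
from workcell import monitor, vision, models
import cv2
print(monitor.state())
for c in ["side","top"]:
    f=vision.grab_frame(c); cv2.imwrite(f"pics/{c}0.png",f["img"][:,:,::-1]); print(c,f["mtx"],f["dist_coeffs"],f["view"])
    for n in ["tray","bin","saw","flap"]: print(n,[(r["rect"],r["confidence"]) for r in models.search_frame(c,n)][:3])
    for n in ["grip","nose","sill","pad","cut_block","cut_slug","cut_angle","tray"]: print(n,[(r["at"],r["confidence"]) for r in models.mark_of(c,n)][:3])
E
```

```text
pics
{'time_s': 0.0, 'qpos': array([ 6.65789226e+01,  1.83533398e+01,  8.97064436e+01, -5.78933709e-04,
        7.20421575e+01, -1.14374980e+00]), 'qvel': array([-0.01957981, -0.04606948,  0.03627073, -0.00351767, -0.08274107,
        0.03809089]), 'effort': array([-6.65213483e-04, -4.12455225e+01, -2.31963426e+01,  7.24799163e-02,
        4.58368845e-02, -1.40605171e-04]), 'ee_pos': array([217.76222027, 531.6350963 , 213.10298262]), 'ee_rot': array([-1.79998515e+02,  1.01931668e-01,  6.77228527e+01]), 'force': array([ 0.32932413, -0.07447159, -0.86879353]), 'torque': array([ 0.06479619, -0.01350863, -0.02590585]), 'gripper_width': 90.93414521867297}
side [[394.78849253   0.         283.81351047]
 [  0.         394.78849253 211.81647736]
 [  0.           0.           1.        ]] [-0.0817227  0.         0.         0.         0.       ] [[-9.40290224e-01 -3.40305220e-01  6.83020106e-03  5.21976819e+02]
 [-2.34453335e-01  6.33005026e-01 -7.37791482e-01  2.21484816e+02]
 [ 2.46750741e-01 -6.95339481e-01 -6.74994132e-01  7.95188044e+02]
 [ 0.00000000e+00  0.00000000e+00  0.00000000e+00  
[... 844 characters left out ...]
]
 [ 0.00000000e+00  0.00000000e+00  0.00000000e+00  1.00000000e+00]]
tray [([369.7, 187.6, 401.6, 247.3], 0.71), ([129.8, 193.9, 219.6, 236.8], 0.7), ([0.4, 142.5, 235.2, 318.8], 0.57)]
bin [([357.3, 176.5, 475.5, 268.5], 0.9)]
saw [([0.0, 140.2, 230.5, 318.3], 0.7), ([355.2, 176.8, 476.8, 272.4], 0.39)]
flap [([366.6, 187.7, 403.7, 248.4], 0.58)]
grip [([131.3, 215.9], 0.79)]
nose [([218.0, 213.5], 0.91), ([193.6, 159.5], 0.3)]
sill [([368.0, 219.5], 0.75), ([185.4, 213.5], 0.43)]
pad []
cut_block [([192.2, 157.4], 0.65), ([162.8, 277.0], 0.61), ([168.9, 209.2], 0.54)]
cut_slug [([184.2, 218.5], 0.64)]
cut_angle [([165.3, 227.6], 0.42), ([293.7, 124.8], 0.41)]
tray [([181.3, 215.1], 0.66)]
```

View pics/side0.png

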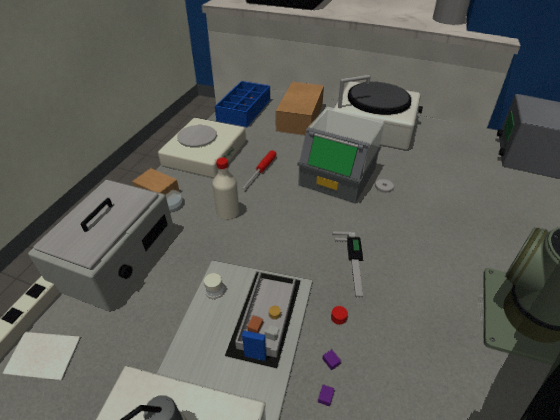

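View pics/top0.png

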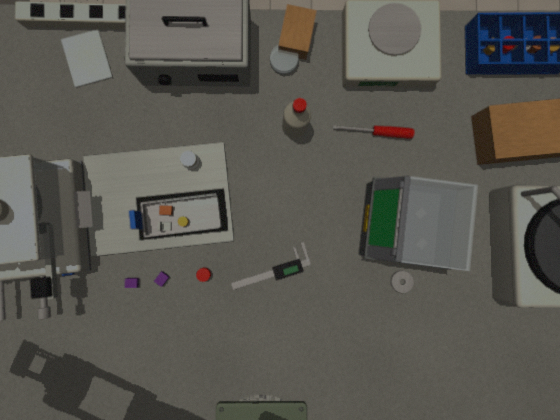

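The top view shows the tray, with its blue grip at (131,216), the nose at (219,214) and the three cut-offs inside. The scrap box's green flap is at (385,218), with its front facing left. The two purple blocks at (131,283) and (162,279) are look-alikes outside the tray. Next I'll triangulate.

```bash
cat > h.py <<'E'
import numpy as np, cv2
from workcell import monitor, vision, models
def cam(c):
    f=vision.grab_frame(c); return f
def ray(f,p):
    u=cv2.undistortPoints(np.array([[p]],float),f["mtx"],np.array(f["dist_coeffs"]))[0,0]
    R=f["view"][:3,:3];t=f["view"][:3,3]
    return -R.T@t, R.T@np.array([u[0],u[1],1])
def atz(f,p,z):
    o,d=ray(f,p); return o+d*(z-o[2])/d[2]
def tri(f1,p1,f2,p2):
    o1,d1=ray(f1,p1);o2,d2=ray(f2,p2)
    s=np.linalg.lstsq(np.c_[d1,-d2],o2-o1,rcond=None)[0]
    a=o1+d1*s[0];b=o2+d2*s[1]; return (a+b)/2,np.linalg.norm(a-b)
def proj(f,P):
    R=f["view"][:3,:3];t=f["view"][:3,3]
    return cv2.projectPoints(np.array(P,float).reshape(-1,3),cv2.Rodrigues(R)[0],t,f["mtx"],np.array(f["dist_coeffs"]))[0][:,0]
E
python3 - <<'E'
from h import *
np.set_printoptions(precision=1,suppress=True)
S=cam("side");T=cam("top")
Z=dict(grip=72,nose=14,sill=80,cut_block=17,cut_slug=17,cut_angle=17,pot=10,wash_bottle=0,calliper=0,screwdriver=0,flange=0,mount=0,bin=0,flap=100)
for n,z in Z.items():
    a=models.mark_of("side",n);b=models.mark_of("top",n)
    print(n,*[("S",np.array(r["at"]),r["confidence"],atz(S,r["at"],z)[:2]) for r in a[:2]],*[("T",np.array(r["at"]),r["confidence"],atz(T,r["at"],z)[:2]) for r in b[:2]])
    if a and b: print("   tri",*tri(S,a[0]["at"],T,b[0]["at"]))
im=T["img"][120:300]; 
cv2.imwrite("pics/tray_top.png",cv2.resize(T["img"][140:260,70:245,::-1],None,fx=4.5,fy=4.5,interpolation=cv2.INTER_CUBIC))
cv2.imwrite("pics/bin_top.png",cv2.resize(T["img"][160:290,340:490,::-1],None,fx=4.5,fy=4.5,interpolation=cv2.INTER_CUBIC))
cv2.imwrite("pics/bin_side.png",cv2.resize(S["img"][90:210,280:400,::-1],None,fx=5,fy=5,interpolation=cv2.INTER_CUBIC))
cv2.imwrite("pics/tray_side.png",cv2.resize(S["img"][255:375,200:330,::-1],None,fx=5,fy=5,interpolation=cv2.INTER_CUBIC))
E
```

```text
grip ('S', array([256.6, 337.4]), 0.83, array([508.7, 269.6])) ('S', array([272.3, 313.4]), 0.23, array([500.6, 214.2])) ('T', array([131. , 219.8]), 0.95, array([511.2, 283.3]))
   tri [507.9 277.5  86.3] 5.878118590226875
nose ('S', array([277.8, 281.6]), 0.78, array([532.5, 100.8])) ('T', array([215.4, 213.5]), 0.64, array([528.4, 108.9]))
   tri [528.8 107.9  24.1] 1.8874666150783985
sill ('S', array([326.9, 169. ]), 0.56, array([ 522.4, -241.4])) ('T', array([369.8, 218.9]), 0.68, array([ 514.9, -234.5]))
   tri [ 517.4 -232.    87.5] 5.729746632309856
cut_block ('S', array([333.3, 364.6]), 0.79, array([371.4, 244.7])) ('S', array([322.8, 395.4]), 0.74, array([373.7, 305.4])) ('T', array([136.4, 281.6]), 0.6, array([372.1, 285.8])) ('T', array([165.8, 276.6]), 0.49, array([383.3, 219.6]))
   tri [373.7 269.7  64.5] 8.359275768592054
cut_slug ('S', array([209.7, 293.8]), 0.68, array([653.7, 182.3])) ('S', array([275.3, 312.8]), 0.41, array([509. , 177.7])) ('T', array([183.2, 218. ]), 0.66, array([517.5, 182.6]))
   tri [568.5 197.9  80.6] 120.08169048486332
cut_angle ('S', array
[... 1115 characters left out ...]
array([ 367.3, -334.3])) ('T', array([372.1, 134.2]), 0.67, array([ 721.5, -263. ]))
   tri [ 370.5 -335.4   -5.8] 7.854840220806328
mount ('S', array([337.9, 318.6]), 0.71, array([388.7, 136.8])) ('T', array([292.6, 124.2]), 0.69, array([744.8, -71.7])) ('T', array([200.5, 273.6]), 0.49, array([388.4, 143.5]))
   tri [572.7  -7.7 -69. ] 390.92684558156174
bin ('T', array([398.2, 225.9]), 0.84, array([ 501.5, -322.3])) ('T', array([183.9, 215.5]), 0.49, array([524. , 184.7]))Traceback (most recent call last):
  File "<stdin>", line 6, in <module>
ValueError: it knows: bin, calliper, cut_angle, cut_block, cut_slug, flange, grip, mount, nose, pad, pot, saw, screwdriver, sill, tray, wash_bottle
```

```bash
cat >> h.py <<'E'
def crop(f,u0,v0,u1,v1,s,name,pts=None,lines=None):
    im=cv2.resize(np.ascontiguousarray(f["img"][v0:v1,u0:u1,::-1]),None,fx=s,fy=s,interpolation=cv2.INTER_CUBIC)
    im=np.clip(im.astype(float)*1.3,0,255).astype(np.uint8)
    to=lambda p:(int((p[0]-u0+.5)*s),int((p[1]-v0+.5)*s))
    for u in range((u0+9)//10*10,u1,10):
        cv2.line(im,(int((u-u0+.5)*s),0),(int((u-u0+.5)*s),6),(0,255,255),1)
        if u%20==0: cv2.putText(im,str(u),(int((u-u0+.5)*s)-10,18),0,.4,(0,255,255),1)
    for v in range((v0+9)//10*10,v1,10):
        cv2.line(im,(0,int((v-v0+.5)*s)),(6,int((v-v0+.5)*s)),(0,255,255),1)
        if v%20==0: cv2.putText(im,str(v),(8,int((v-v0+.5)*s)+4),0,.4,(0,255,255),1)
    for a,b,c in lines or []:
        q=proj(f,[a,b]); cv2.line(im,to(q[0]),to(q[1]),c,1)
    cv2.imwrite("pics/"+name,im)
E
python3 - <<'E'
from h import *
S=cam("side");T=cam("top")
crop(T,70,140,245,260,4.5,"tray_top.png")
crop(T,340,160,490,290,4.5,"bin_top.png")
crop(S,280,90,400,210,5,"bin_side.png")
crop(S,200,255,330,375,5,"tray_side.png")
E
```

```text
(no output)
```

View pics/tray_top.png

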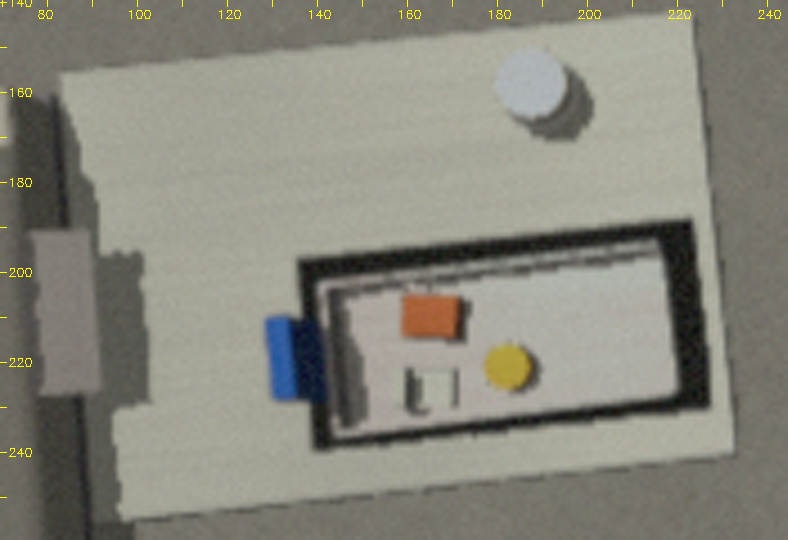

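View pics/bin_top.png

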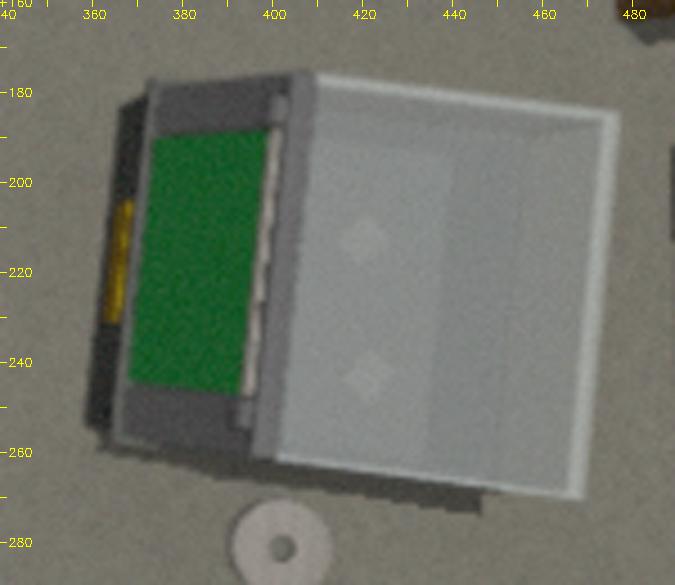

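View pics/bin_side.png

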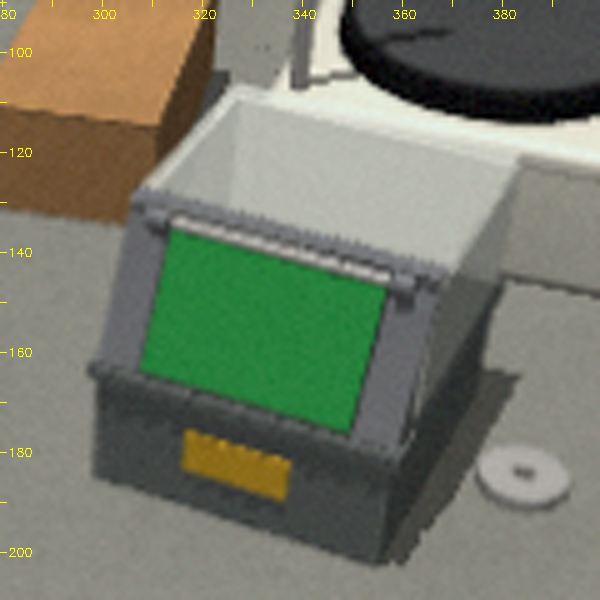

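View pics/tray_side.png

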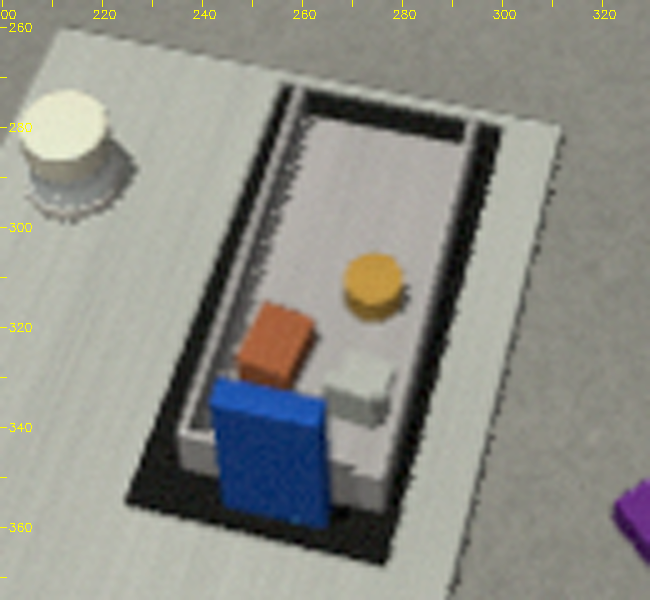

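```bash
cat > fit.py <<'E'
from h import *
from scipy.optimize import least_squares
np.set_printoptions(precision=1,suppress=True)
S=cam("side");T=cam("top")
t=lambda x,y,s,u,v:(x/s+u-.5,y/s+v-.5)
tt=lambda x,y:t(x,y,4.5,70,140); ts=lambda x,y:t(x,y,5,200,255)
bt=lambda x,y:t(x,y,4.5,340,160); bs=lambda x,y:t(x,y,5,280,90)
def fit(name,obs,x0,shared=True):
    P=np.array([o[0] for o in obs],float)
    def w(p):
        c,s=np.cos(p[2]),np.sin(p[2]); R=np.array([[c,-s,0],[s,c,0],[0,0,1]])
        return P@R.T+np.array([p[0],p[1],0])
    def r(p):
        W=w(p); return np.array([proj(o[1],W[i])[0]-o[2] for i,o in enumerate(obs)]).ravel()
    for sel in (S,T,None):
        idx=[i for i,o in enumerate(obs) if sel is None or o[1] is sel]
        q=least_squares(lambda p:r(p).reshape(-1,2)[idx].ravel(),x0,loss="soft_l1",x_scale=[10,10,.1])
        print(name,"S" if sel is S else "T" if sel is T else "both",q.x[:2],np.degrees(q.x[2]).round(2))
    print(r(q.x).reshape(-1,2).round(1).tolist()); return q.x
if __name__=="__main__":
    a,b=102.5,50
    pad=fit("pad",[((-a,b,14),T,tt(299,258)),((a,b,14),T,tt(692,219)),((a,-b,14),T,tt(710,408)),((-a,-b,14),T,tt(316,451)),
     ((a,b,14),S,ts(278,84)),((a,-b,14),S,ts(500,126)),((-a,-b,14),S,ts(387,566)),((-a,b,14),S,ts(126,503))],[520,190,-1.57])
    tr=fit("tray",[((-97,20,89),T,tt(266,318)),((-85,20,89),T,tt(289,316)),((-85,-20,89),T,tt(297,399)),((-97,-20,89),T,tt(273,400)),
     ((85,-39,14),T,tt(681,395)),((85,39,39),T,tt(658,238)),
     ((-97,20,89),S,ts(212,385)),((-97,-20,89),S,ts(327,405)),((85,36,39),S,ts(302,90)),((85,-36,39),S,ts(465,124)),((-85,39,39),S,ts(180,430))],[520,190,-1.57])
    fit("bin",[((-90,85,80),T,bt(150,80)),((-90,-85,80),T,bt(113,443)),((-90,85,80),S,bs(92,370)),((-90,-85,80),S,bs(400,455)),
     ((-90,85,0),S,bs(95,475)),((-90,-85,0),S,bs(380,565)),((-90,85,0),T,bt(122,108)),((-90,-85,0),T,bt(88,425)),
     ((-88,59,84.3),T,bt(153,140)),((-88,-59,84.3),T,bt(129,382)),((-88,59,84.3),S,bs(140,370)),((-88,-59,84.3),S,bs(350,432)),
     ((90,85,165),T,bt(617,112)),((90,-85,165),T,bt(582,498)),],[510,-330,-1.57])
E
python3 fit.py
```

```text
pad S [527.6 187.3] -83.23
pad T [527.8 186.8] -83.77
pad both [527.7 187. ] -83.46
[[-0.7, 0.3], [0.2, -0.5], [0.6, 0.0], [-0.6, 0.4], [0.3, -0.2], [0.3, -0.0], [-0.2, -0.3], [-0.4, 0.0]]
tray S [525.1 181.2] -81.69
tray T [524.3 185.1] -82.39
tray both [524.1 184.3] -82.15
[[-0.1, 0.2], [0.5, -0.1], [0.8, 0.1], [0.5, 0.7], [0.5, -0.3], [0.0, 0.4], [-0.6, 3.5], [-0.9, 4.0], [0.0, -1.7], [0.7, -2.8], [-0.5, 0.9]]
bin S [ 507.8 -323.1] -95.87
bin T [ 507.8 -323.6] -96.77
bin both [ 507.5 -323.5] -96.61
[[0.8, 1.7], [1.0, -1.3], [0.5, -1.2], [-0.7, -0.5], [-1.0, 1.1], [-0.7, 1.1], [-1.9, 0.0], [-1.8, 0.7], [0.3, 0.0], [0.1, 0.4], [0.1, -0.4], [0.1, -0.5], [-0.2, -0.5], [0.1, 0.4]]
```

```bash
sed -i 's/((-97,20,89),S,ts(212,385)),((-97,-20,89),S,ts(327,405))/((-85,20,89),S,ts(220,379)),((-85,-20,89),S,ts(326,403))/' fit.py
python3 fit.py | grep -A3 tray
cat > draw.py <<'E'
from h import *
def box(x,y,yaw,pts):
    c,s=np.cos(np.radians(yaw)),np.sin(np.radians(yaw))
    return [(x+c*p[0]-s*p[1],y+s*p[0]+c*p[1],p[2]) for p in pts]
def loop(P,c): return [(P[i],P[(i+1)%len(P)],c) for i in range(len(P))]
def trayl(x,y,yaw,z=14):
    L=[]
    for pts in ([(85,39,z),(85,-39,z),(-85,-39,z),(-85,39,z)],[(85,39,z+25),(-85,39,z+25),(-85,-39,z+25),(85,-39,z+25)],
      [(-97,20,z+75),(-97,-20,z+75),(-85,-20,z+75),(-85,20,z+75)]): L+=loop(box(x,y,yaw,pts),(0,0,255))
    return L
def padl(x,y,yaw): return loop(box(x,y,yaw,[(102.5,50,14),(102.5,-50,14),(-102.5,-50,14),(-102.5,50,14)]),(0,255,0))
E
python3 - <<'E'
from draw import *
S=cam("side");T=cam("top")
L=trayl(524.3,185.2,-82.6)+padl(527.7,187,-83.5)
crop(T,70,140,245,260,4.5,"t2.png",lines=L)
crop(S,200,255,330,375,5,"s2.png",lines=L)
E
```

```text
tray S [523.2 187.3] -82.34
tray T [524.3 185.1] -82.39
tray both [524.  185.8] -82.35
[[-0.7, 0.1], [-0.2, -0.2], [0.1, 0.1], [-0.3, 0.6], [-0.2, -0.1], [-0.5, 0.6], [-0.7, -0.7], [0.6, -1.0], [-0.0, -1.2], [0.7, -2.1], [-0.9, 1.5]]
bin S [ 507.8 -323.1] -95.87
bin T [ 507.8 -323.6] -96.77
```

View pics/t2.png

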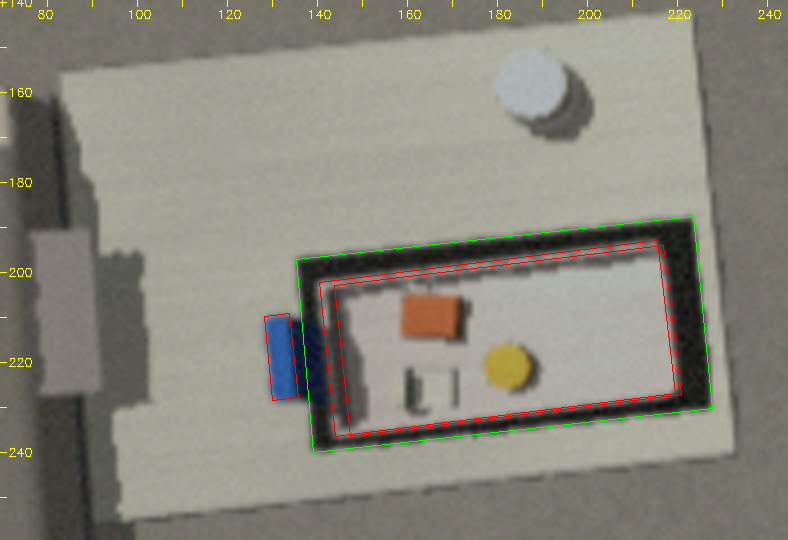

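View pics/s2.png

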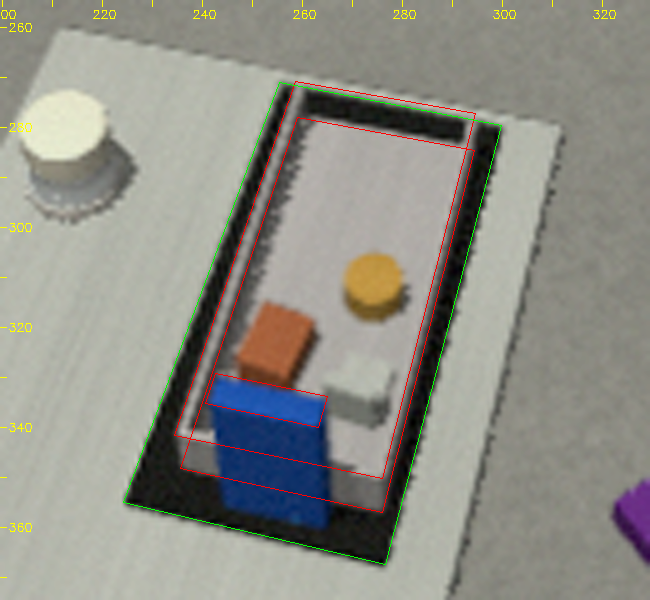

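```bash
cat > k.py <<'E'
import numpy as np
from scipy.spatial.transform import Rotation as R
def wrist(j1,p23,Rt):
    M=(R.from_euler('ZY',[j1,p23],degrees=True)).inv()*Rt*R.from_euler('z',180,degrees=True)
    m=M.as_matrix(); j5=np.degrees(np.arccos(m[2,2])); j4=np.degrees(np.arctan2(m[1,2],m[0,2])); j6=np.degrees(np.arctan2(m[2,1],-m[2,0]))
    return np.round([j4,j5,j6],1)
print(wrist(66.58,107.95,R.from_euler('xyz',[180,.1,67.7],degrees=True)))
y=np.radians(-96.5); ax=np.array([-np.sin(y),np.cos(y),0])
for yaw in (83.5,-96.5):
  for th in (0,20,38):
    print(yaw,th,[wrist(-14,p,R.from_rotvec(ax*np.radians(th))*R.from_euler('xyz',[180,0,yaw],degrees=True)) for p in (95,108,120)])
E
python3 k.py
```

```text
[-0.  72.1 -1.1]
83.5 0 [array([  0. ,  85. , -97.5]), array([ -0. ,  72. , -97.5]), array([  0. ,  60. , -97.5])]
83.5 20 [array([ 19.8,  87.9, -98.7]), array([  20.5,   75.6, -103.3]), array([  22.1,   64.5, -107.9])]
83.5 38 [array([ 37.6,  90.7, -99. ]), array([  38.3,   80.4, -107. ]), array([  40.2,   71.1, -114.8])]
-96.5 0 [array([-0. , 85. , 82.5]), array([-0. , 72. , 82.5]), array([-0. , 60. , 82.5])]
-96.5 20 [array([19.8, 87.9, 81.3]), array([20.5, 75.6, 76.7]), array([22.1, 64.5, 72.1])]
-96.5 38 [array([37.6, 90.7, 81. ]), array([38.3, 80.4, 73. ]), array([40.2, 71.1, 65.2])]
```

Choice: the candidates for "cut_block" were copper in the tray at top (165,209), and purple at (131,283) and (162,279). The copper one in the tray fits the description. The only tray grip is the blue slab at (132,219), and the crops confirm it. The grip point is at about (512.6, 275.5, 72) and the jaw yaw is 97.4.

```bash
python3 -m creep '1 -4 0 0 0 0.09 -1;1 -4 0 0 0 0.09 -1;1 -4 0 0 0 0.09 -1;1 -4 0 0 0 0.09 -1;1 -4 0 0 0 0.09 -1;1 -4 0 0 0 0.07 -1;3 -1 0 0 0 0 -1;3.9 -0.2 0 0 0 0 -1;3.9 -0.2 0 0 0 0 -1;3.9 -0.2 0 0 0 0 -1;3.9 -0.2 0 0 0 0 -1;3.9 -0.2 0 0 0 0 -1' 60; python3 -m creep '0 0 0 0 0 0 -1'
```

```text
time_s: 4.1
ee_pos: [502.6, 261.3, 214.5]
ee_rot: [-179.9, -0.2, 99.6]
force: [-0.2, 0.6, 0.6]
gripper_width: 90.9
time_s: 4.18
ee_pos: [509.3, 260.7, 213.6]
ee_rot: [179.8, -0.2, 99.4]
force: [0.4, 1.2, 0.4]
gripper_width: 91.0
```

```bash
python3 -m creep '0.3 1.5 -2 0 0 -0.038 -1;0 0 -3 0 0 0 -1;0 0 -3 0 0 0 -1;0 0 -1 0 0 0 -1;0 0 0 0 0 0 -1'; python3 - <<'E'
from draw import *
S=cam("side");T=cam("top")
crop(T,70,140,245,260,4.5,"t3.png")
crop(S,180,220,330,370,4,"s3.png")
print(monitor.state()["ee_pos"])
E
```

```text
time_s: 4.6
ee_pos: [516.0, 275.8, 121.1]
ee_rot: [179.6, -0.3, 96.8]
force: [-0.0, -0.0, 0.4]
gripper_width: 91.2
[517.01692682 276.37547312 123.28930899]
```

View pics/t3.png

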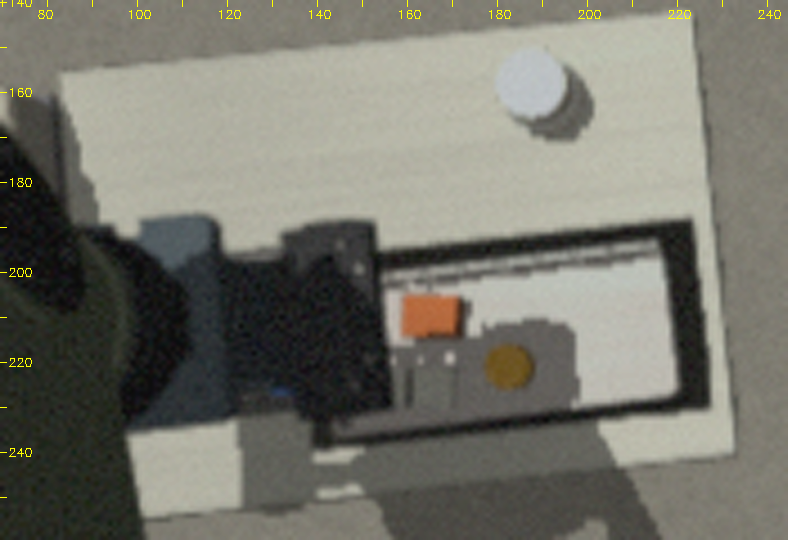

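View pics/s3.png

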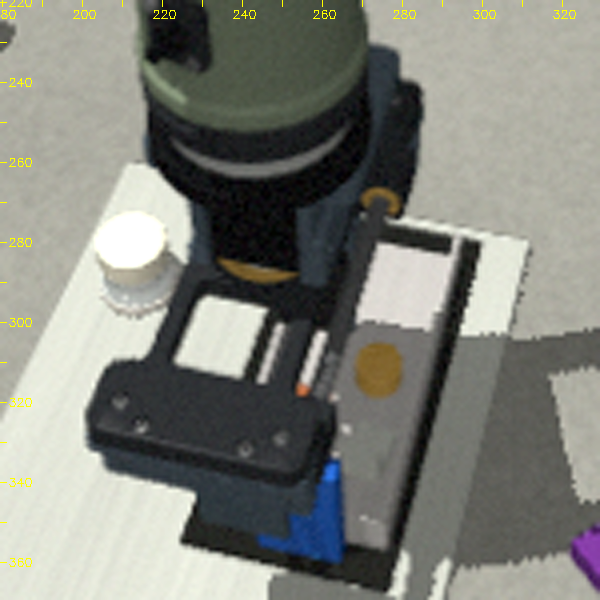

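The grip, blue at side (262,350), lies below and between the jaws. I'll correct x by -4 mm and go down to z≈54.

```bash
python3 -m creep '-0.4 -0.1 -2 0 0 0.01 -1;0 0 -2 0 0 0 -1;0 0 -1.5 0 0 0 -1;0 0 -0.8 0 0 0 -1;0 0 0 0 0 0 -1;0 0 0 0 0 0 -1'
```

```text
time_s: 5.2
ee_pos: [518.2, 278.9, 68.5]
ee_rot: [178.3, -0.7, 97.4]
force: [-0.3, -0.0, -0.9]
gripper_width: 91.2
```

```bash
python3 -m creep '-0.5 -0.3 -1 0.03 0.01 0 -1;0 0 0 0 0 0 -1;0 0 0 0 0 0 -1'; python3 -m creep '0 0 0 0 0 0 -1'
```

```text
time_s: 5.45
ee_pos: [516.1, 277.7, 62.9]
ee_rot: [178.2, -2.7, 97.5]
force: [0.4, -0.2, 0.2]
gripper_width: 91.2
time_s: 5.53
ee_pos: [516.7, 278.0, 64.1]
ee_rot: [178.1, -2.7, 97.5]
force: [0.6, -0.1, -0.2]
gripper_width: 91.3
```

```bash
cat > d.py <<'E'
import sys,numpy as np
from scipy.spatial.transform import Rotation as R
from workcell import monitor
# args x y z yaw tilt  (tilt: nose-down about tray y; tool yaw = tray yaw+180)
x,y,z,yaw,th=map(float,sys.argv[1:6])
s=monitor.state()
a=np.radians(yaw+180); ax=np.array([-np.sin(a),np.cos(a),0])
Rt=R.from_rotvec(ax*np.radians(th))*R.from_euler('xyz',[180,0,yaw],degrees=True)
Rc=R.from_euler('xyz',s["ee_rot"],degrees=True)
print("t",s["time_s"],"dcm",np.round((np.array([x,y,z])-s["ee_pos"])/10,2),"drad",np.round((Rt*Rc.inv()).as_rotvec(),3),"F",np.round(s["force"],1),"q",np.round(s["qpos"],0),"w",round(s["gripper_width"],1))
E
python3 d.py 512.6 275.5 54 97.3 0
```

```text
t 5.5333 dcm [-0.41 -0.25 -1.01] drad [-0.051  0.027 -0.002] F [ 0.6 -0.1 -0.2] q [ 26.  26. 102.   3.  50. -73.] w 91.3
```

```bash
python3 -m creep '-0.5 -0.3 -1.2 -0.05 0.027 0 -1;0 0 0 0 0 0 -1'; python3 d.py 512.6 275.5 54 97.3 0
```

```text
time_s: 5.7
ee_pos: [513.5, 275.5, 54.6]
ee_rot: [179.8, -0.0, 97.4]
force: [0.3, 0.0, -0.1]
gripper_width: 91.1
t 5.7 dcm [-0.09 -0.   -0.06] drad [-0.001  0.004 -0.001] F [ 0.3  0.  -0.1] q [ 27.  27. 101.  -0.  52. -70.] w 91.1
```

```bash
python3 -m creep '-0.1 0 0 0 0 0 1;0 0 0 0 0 0 1;0 0 0 0 0 0 1;0 0 0 0 0 0 1;0 0 0 0 0 0 1;0 0 0 0 0 0 1' 60;python3 d.py 512.6 275.5 54 97.3 0
```

```text
time_s: 6.2
ee_pos: [514.5, 277.1, 58.0]
ee_rot: [179.4, -0.3, 97.4]
force: [-0.6, 0.3, -0.4]
gripper_width: 54.0
t 6.2 dcm [-0.19 -0.16 -0.4 ] drad [-0.006  0.01  -0.002] F [-0.6  0.3 -0.4] q [ 27.  27. 101.   0.  52. -70.] w 54.0
```

```bash
python3 -m creep '-0.2 -0.16 -0.5 0 0.01 0 1;-0.03 -0.03 -0.05 0 0 0 1;-0.03 -0.03 -0.05 0 0 0 1;-0.03 -0.03 -0.05 0 0 0 1;-0.03 -0.03 -0.05 0 0 0 1;-0.03 -0.03 -0.05 0 0 0 1';python3 d.py 512.6 275.5 54 97.3 0
```

```text
time_s: 6.7
ee_pos: [510.6, 273.5, 49.7]
ee_rot: [180.0, -0.4, 97.4]
force: [-0.0, 3.8, 2.5]
gripper_width: 14.1
t 6.7 dcm [0.2  0.2  0.43] drad [-0.007 -0.001 -0.001] F [-0.   3.8  2.5] q [ 27.  27. 102.   0.  51. -71.] w 14.1
```

```bash
python3 -m creep '0.15 0.2 0.3 0 0 0 1;0 0 0 0 0 0 1;0 0 0 0 0 0 1;0 0 0 0 0 0 1';python3 d.py 512.6 275.5 54 97.3 0;  python3 - <<'E'
from draw import *
S=cam("side");T=cam("top")
L=trayl(524.3,185.2,-82.6)
crop(T,70,140,245,260,4.5,"t4.png",lines=L)
crop(S,180,220,330,370,4,"s4.png")
E
```

```text
time_s: 7.03
ee_pos: [511.2, 275.3, 51.7]
ee_rot: [-179.8, -0.3, 97.4]
force: [0.8, 0.2, -3.6]
gripper_width: 11.3
t 7.0333 dcm [0.14 0.02 0.23] drad [-0.006 -0.003 -0.001] F [ 0.8  0.2 -3.6] q [ 27.  27. 101.   0.  51. -71.] w 11.3
```

View pics/t4.png

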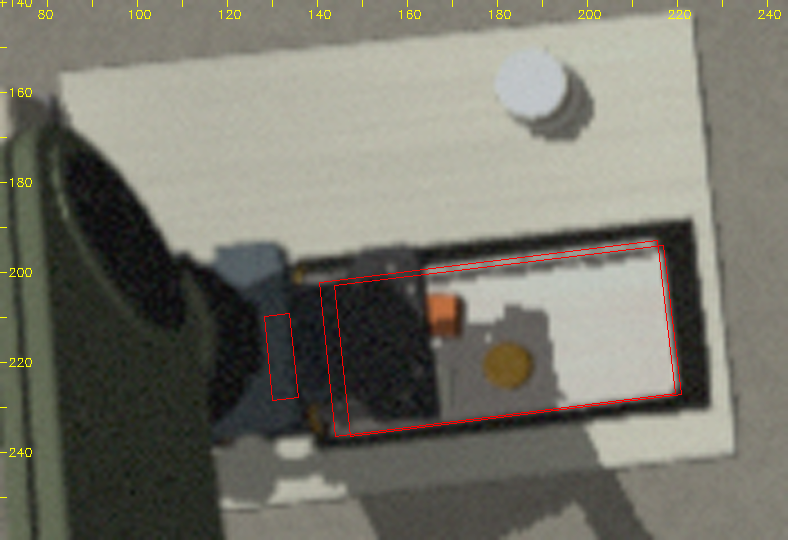

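View pics/s4.png

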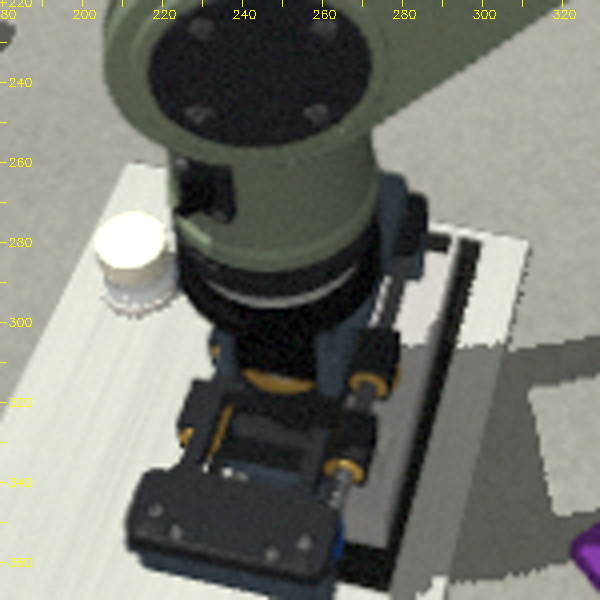

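```bash
python3 -m creep '0 0 0.5 0 0 0 1;0 0 1 0 0 0 1;0 0 1.5 0 0 0 1;0 0 1.5 0 0 0 1;0 0 1 0 0 0 1;0 0 0.3 0 0 0 1';python3 d.py 512.6 275.5 140 97.3 0
```

```text
time_s: 7.63
ee_pos: [509.6, 274.5, 113.2]
ee_rot: [-179.6, -0.3, 97.4]
force: [0.6, 0.4, -3.4]
gripper_width: 11.6
t 7.6333 dcm [0.3  0.1  2.68] drad [-0.004 -0.007 -0.001] F [ 0.6  0.4 -3.4] q [ 27.  23.  97.   0.  60. -71.] w 11.6
```

```bash
python3 -m creep '0.3 -0.7 1 0 0 0 1;0.3 -1.5 1 0 0 -0.02 1;0.3 -2.4 0.4 0 0 -0.03 1;0.3 -3.2 0 0 0 -0.03 1;0.3 -3.5 0 0 0 -0.03 1;0.3 -3.5 0 0 0 -0.03 1;0.3 -3.5 0 0 0 -0.03 1;0.3 -3.2 0 0 0 -0.03 1;0.3 -2.4 0 0 0 -0.02 1;0.2 -1.5 0 0 0 -0.01 1;0.1 -0.7 0 0 0 0 1';python3 d.py 541.8 -9.3 133 83.5 0
```

```text
time_s: 8.55
ee_pos: [538.7, -7.4, 146.8]
ee_rot: [-180.0, -0.1, 83.2]
force: [0.4, 0.9, -2.8]
gripper_width: 11.9
t 8.55 dcm [ 0.31 -0.19 -1.38] drad [-0.002  0.     0.005] F [ 0.4  0.9 -2.8] q [ -2.  18. 100.   0.  62. -85.] w 11.9
```

```bash
python3 -m creep '0.2 0 -0.6 0 0 0 1;0.1 0 -0.6 0 0 0.005 1;0 0 -0.2 0 0 0 1';python3 d.py 541.8 -9.3 131 83.5 0; python3 - <<'E'
from draw import *
S=cam("side");T=cam("top")
s=monitor.state(); p=s["ee_pos"]; yaw=s["ee_rot"][2]-180; c,sn=np.cos(np.radians(yaw)),np.sin(np.radians(yaw))
x,y=p[0]+91*c-1.4*sn,p[1]+91*sn+1.4*c; z=p[2]-37.7
print(x,y,z,yaw)
L=trayl(x,y,yaw,z)
B=(507.5,-323.5,-96.5)
L+=loop(box(*B,[(-90,85,80),(-90,-85,80),(90,-85,80),(90,85,80)]),(0,255,0))+loop(box(*B,[(-88,59,84.3),(-88,-59,84.3),(-55,-59,155),(-55,59,155)]),(0,255,0))
crop(T,250,140,480,300,3.4,"t5.png",lines=L)
crop(S,220,90,400,300,2.8,"s5.png",lines=L)
E
```

```text
time_s: 8.8
ee_pos: [541.7, -10.3, 132.9]
ee_rot: [179.9, -0.1, 83.2]
force: [-0.2, 1.5, -3.7]
gripper_width: 11.9
t 8.8 dcm [ 0.01  0.1  -0.19] drad [-0.002  0.001  0.005] F [-0.2  1.5 -3.7] q [ -2.  19. 101.   0.  60. -86.] w 11.9
532.205303874706 -100.19385262164991 95.31349871995342 -96.74393085289485
```

View pics/t5.png

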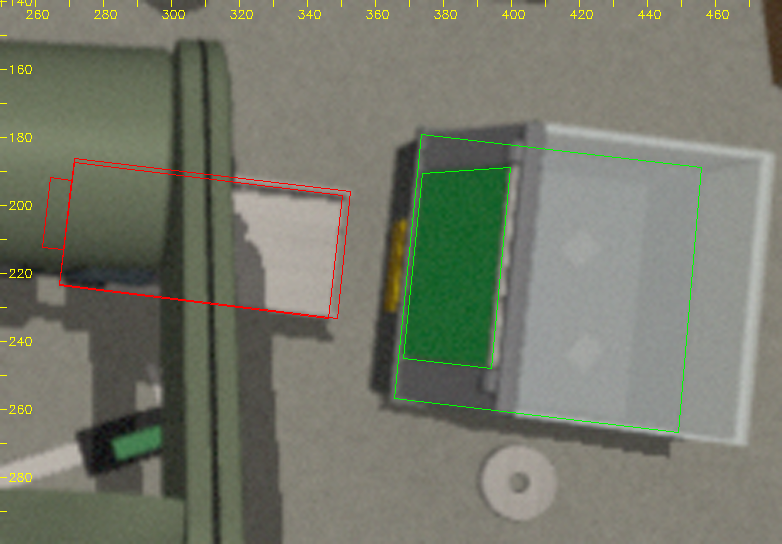

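View pics/s5.png

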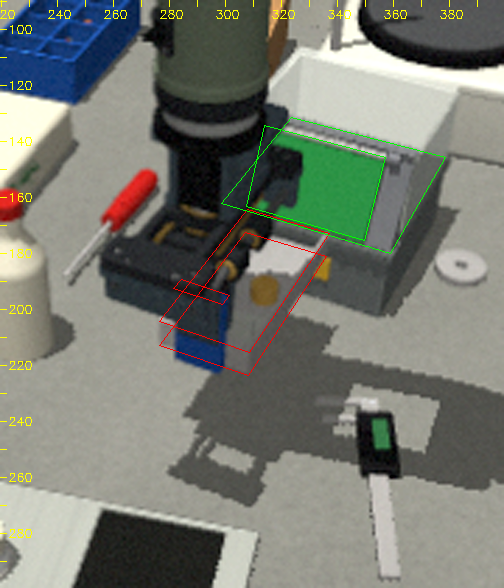

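```bash
python3 -m creep '-0.1 -0.7 0 0 0 0.003 1;-0.15 -1.2 0 0 0 0 1;-0.2 -1.8 -0.05 0 0 0 1;-0.2 -2 -0.05 0 0 0 1;-0.2 -1.5 -0.05 0 0 0 1;-0.1 -1 -0.05 0 0 0 1';python3 d.py 528 -130.6 132 83.5 0
```

```text
time_s: 9.4
ee_pos: [531.2, -90.8, 131.0]
ee_rot: [-180.0, -0.2, 84.1]
force: [0.3, 2.2, -3.9]
gripper_width: 11.4
t 9.4 dcm [-0.32 -3.98  0.1 ] drad [-0.004  0.    -0.01 ] F [ 0.3  2.2 -3.9] q [-11.  19. 102.   0.  60. -95.] w 11.4
```

```bash
python3 -m creep '-0.1 -1 0 0 0 -0.006 1;-0.1 -1.2 0 0 0 -0.003 1;-0.05 -1 0 0 0 0 1;0 -0.5 0 0 0 0 1';python3 d.py 528 -130.6 132 83.5 0;python3 - <<'E'
from draw import *
S=cam("side");T=cam("top")
crop(T,290,140,490,300,3.8,"t6.png")
crop(S,240,60,420,230,4,"s6.png")
E
```

```text
time_s: 9.73
ee_pos: [528.2, -128.6, 131.0]
ee_rot: [-179.9, -0.6, 83.4]
force: [1.0, 4.3, -5.1]
gripper_width: 11.8
t 9.7333 dcm [-0.02 -0.2   0.1 ] drad [-0.011  0.     0.002] F [ 1.   4.3 -5.1] q [-15.  19. 101.   1.  60. -99.] w 11.8
```

View pics/t6.png

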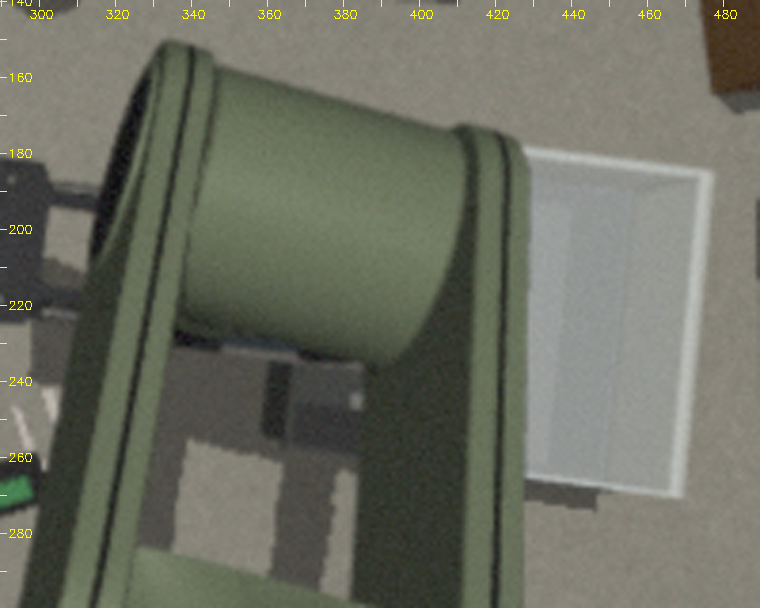

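View pics/s6.png

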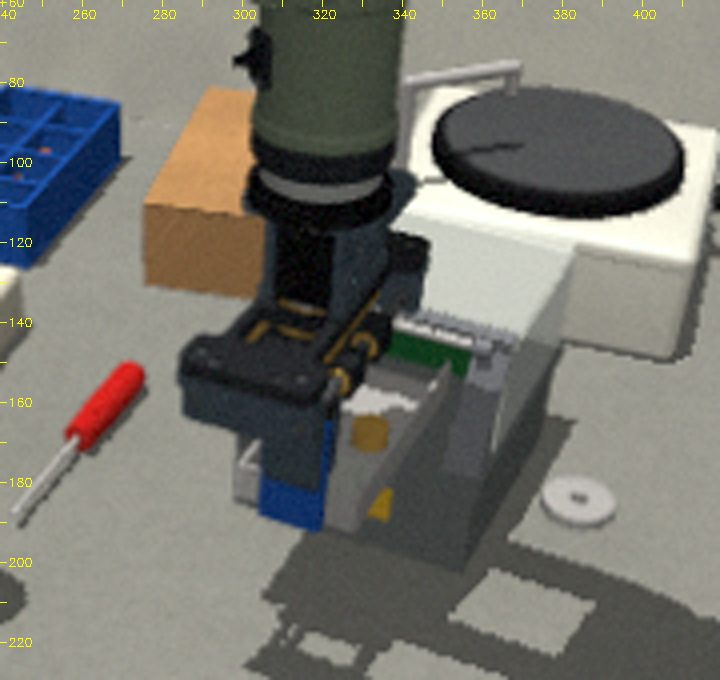

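The tray nose is through the mouth, with the flap riding open at side (350,148). Next I'll tip in two stages about the sill.

```bash
python3 -m creep '0 -0.3 0.8 0.05 -0.006 0 1;-0.05 -0.4 1 0.099 -0.011 0 1;-0.05 -0.5 1 0.099 -0.011 0 1;-0.05 -0.3 0.5 0.05 -0.006 0 1';python3 d.py 526.2 -146.4 160 83.5 17.2; python3 - <<'E'
from draw import *
S=cam("side")
crop(S,240,60,420,230,4,"s7.png")
E
```

```text
time_s: 10.17
ee_pos: [524.8, -137.9, 163.5]
ee_rot: [-179.6, -18.6, 84.0]
force: [0.6, 2.3, -3.4]
gripper_width: 11.5
t 10.1667 dcm [ 0.14 -0.85 -0.35] drad [-0.026 -0.003 -0.01 ] F [ 0.6  2.3 -3.4] q [ -27.   21.   96.   18.   71. -118.] w 11.5
```

View pics/s7.png

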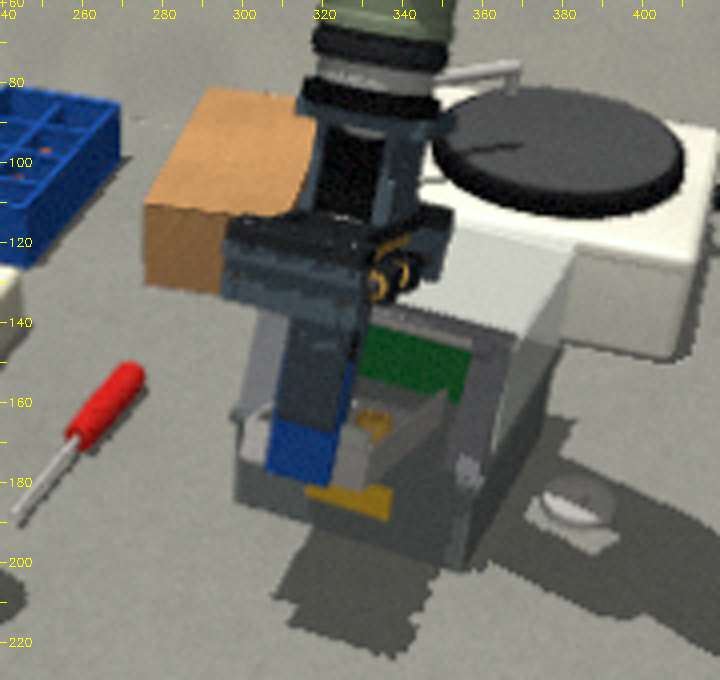

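```bash
python3 -m creep '0 -0.8 -0.2 0 0 0 1;0 -1 0.8 0.09 -0.011 -0.01 1;0 -1 0.8 0.099 -0.011 0 1;-0.05 -0.9 0.6 0.08 -0.011 0 1';python3 d.py 522.6 -178.3 187 83.5 38; python3 - <<'E'
from draw import *
S=cam("side")
crop(S,240,60,420,230,4,"s8.png")
E
```

```text
time_s: 10.55
ee_pos: [522.7, -173.9, 183.8]
ee_rot: [-179.7, -34.2, 83.9]
force: [0.3, 2.1, -4.2]
gripper_width: 11.8
t 10.55 dcm [-0.01 -0.44  0.32] drad [ 0.065 -0.012 -0.01 ] F [ 0.3  2.1 -4.2] q [ -37.   26.   91.   29.   84. -129.] w 11.8
```

View pics/s8.png

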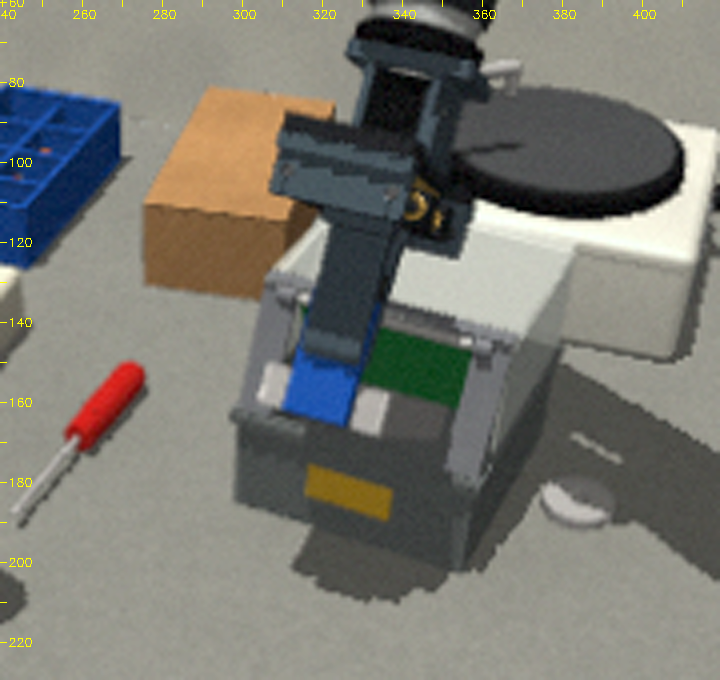

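```bash
python3 -m creep '0 -0.4 0.2 0.06 -0.011 -0.01 1;0 -0.1 0.1 0.02 0 0 1;0 0 0 0 0 0 1;0 0 -0.05 0 0 0 1;0 0 -0.05 0 0 0 1;0 0 -0.05 0 0 0 1';python3 d.py 522.6 -178.3 187 83.5 38; python3 - <<'E'
from draw import *
S=cam("side");T=cam("top")
crop(S,240,60,420,230,4,"s9.png")
crop(T,290,140,490,300,3.8,"t9.png")
E
```

```text
time_s: 11.1
ee_pos: [521.3, -182.6, 179.7]
ee_rot: [-179.1, -38.1, 83.1]
force: [0.6, 1.5, -3.9]
gripper_width: 11.9
t 11.1 dcm [0.13 0.43 0.73] drad [-0.003 -0.011 -0.001] F [ 0.6  1.5 -3.9] q [ -39.   28.   90.   31.   86. -131.] w 11.9
```

View pics/s9.png

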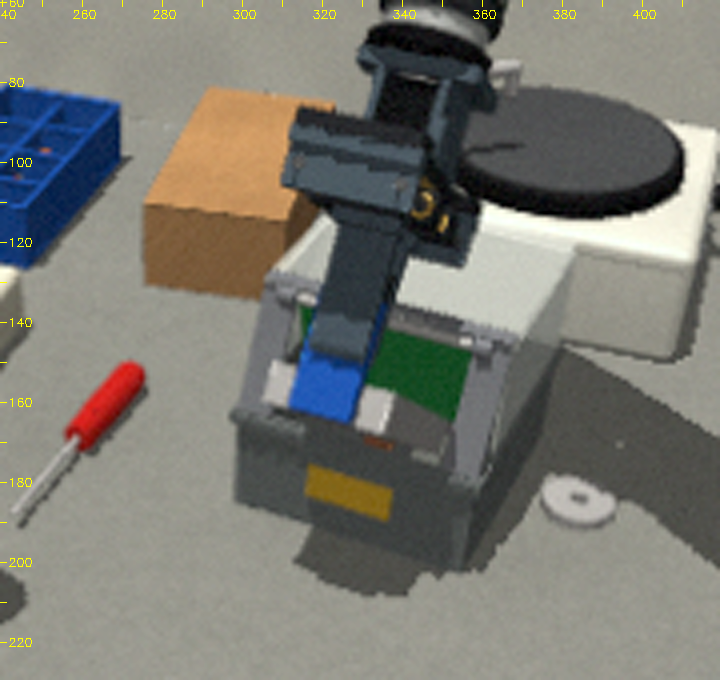

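View pics/t9.png

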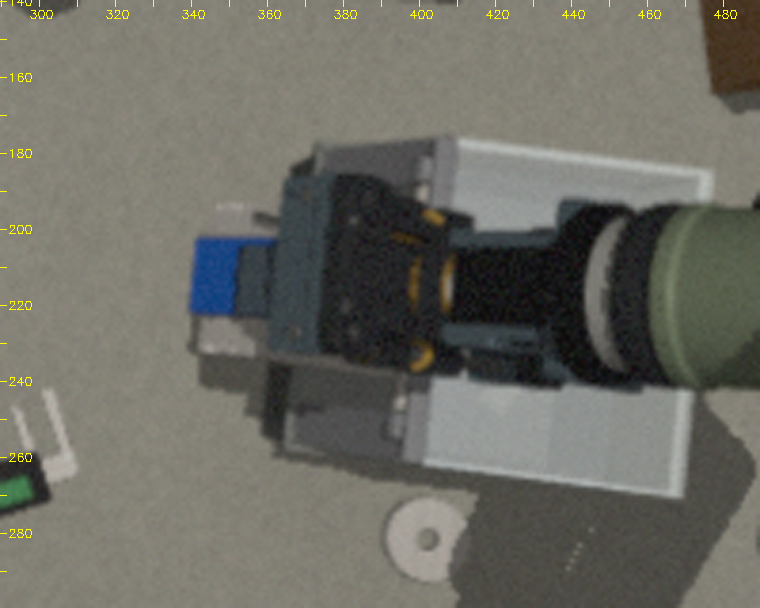

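```bash
python3 - <<'E'
from h import *
S=cam("side")
crop(S,310,140,370,200,10,"s10.png")
yaw=np.radians(-96.5);d=np.array([np.cos(yaw),np.sin(yaw)]);n=np.array([-d[1],d[0]])
sill=np.array([507.5,-323.5])-90*d
for p in [(333.5,169.5),(345,173)]:
    for z in (5,15,40,60,80,93):
        P=atz(S,p,z)[:2]-sill; print(p,z,"depth",round(P@d),"lat",round(P@n))
print(S["time_s"] if "time_s" in S else monitor.state()["time_s"], monitor.state()["force"])
E
```

```text
(333.5, 169.5) 5 depth 111 lat 20
(333.5, 169.5) 15 depth 98 lat 16
(333.5, 169.5) 40 depth 65 lat 6
(333.5, 169.5) 60 depth 39 lat -3
(333.5, 169.5) 80 depth 13 lat -11
(333.5, 169.5) 93 depth -5 lat -16
(345, 173) 5 depth 111 lat -16
(345, 173) 15 depth 98 lat -20
(345, 173) 40 depth 65 lat -29
(345, 173) 60 depth 38 lat -36
(345, 173) 80 depth 12 lat -43
(345, 173) 93 depth -5 lat -48
11.25 [ 0.86392634  1.69262141 -2.29378942]
```

View pics/s10.png

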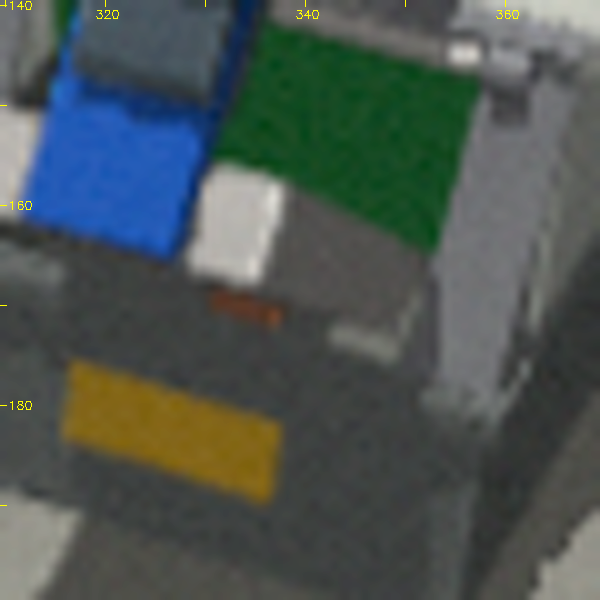

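```bash
python3 -m creep '0 0.2 0.5 0.06 -0.007 0 1;0 0 0.1 0 0 0 1;0 0 -0.05 0 0 0 1;0 0 -0.05 0 0 0 1;0 0 -0.05 0 0 0 1;0 0 -0.05 0 0 0 1';python3 d.py 522.6 -178.3 187 83.5 38
```

```text
time_s: 11.75
ee_pos: [521.4, -179.7, 184.7]
ee_rot: [-179.2, -41.3, 83.2]
force: [0.4, 2.0, -2.4]
gripper_width: 11.6
t 11.75 dcm [0.12 0.14 0.23] drad [-0.059 -0.003 -0.004] F [ 0.4  2.  -2.4] q [ -40.   29.   90.   33.   88. -132.] w 11.6
```

```bash
python3 - <<'E'
from h import *
S=cam("side");crop(S,300,130,370,200,8,"s11.png")
print(monitor.state()["force"])
E
```

```text
[-0.81658481  1.39770254 -2.76594183]
```

View pics/s11.png

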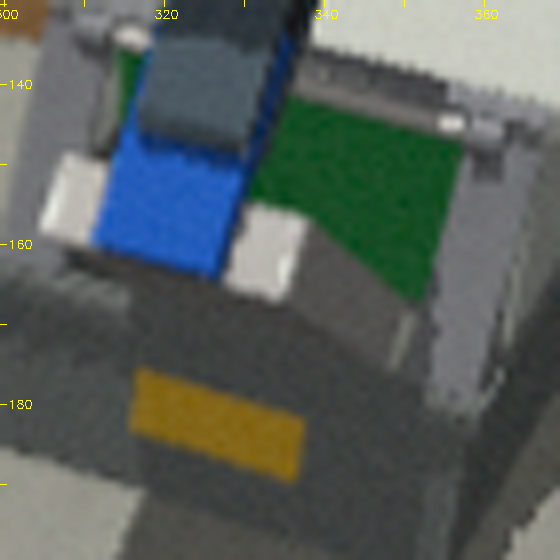

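```bash
python3 -m creep '0 0.6 -0.2 -0.08 0.009 0 1;0 0.9 -0.5 -0.099 0.011 0 1;0 0.8 -0.7 -0.099 0.011 0 1;0 0.7 -0.7 -0.099 0.011 0 1';python3 d.py 526.2 -145 160 83.5 17
```

```text
time_s: 12.13
ee_pos: [521.2, -155.7, 159.0]
ee_rot: [-179.4, -18.7, 82.7]
force: [-0.3, 1.6, -5.0]
gripper_width: 11.5
t 12.1333 dcm [0.5  1.07 0.1 ] drad [-0.03  -0.006  0.011] F [-0.3  1.6 -5. ] q [ -28.   21.   96.   18.   71. -118.] w 11.5
```

```bash
python3 -m creep '0.2 0.9 0 -0.02 0 0.008 1;0.2 0.8 -0.6 -0.08 0.01 0 1;0.1 0.8 -0.7 -0.099 0.011 0 1;0.1 0.6 -0.7 -0.099 0.011 0 1;0 0.3 -0.1 -0.03 0 0 1';python3 d.py 528.2 -128 134 83.5 0;python3 - <<'E'
from h import *
S=cam("side");crop(S,240,80,420,230,4,"s12.png")
print(monitor.state()["force"])
E
```

```text
time_s: 12.55
ee_pos: [526.3, -113.6, 138.1]
ee_rot: [-180.0, 0.5, 83.0]
force: [-0.5, 4.2, -8.2]
gripper_width: 11.4
t 12.55 dcm [ 0.19 -1.44 -0.41] drad [ 0.009 -0.001  0.008] F [-0.5  4.2 -8.2] q [-13.  19. 101.  -1.  60. -96.] w 11.4
[-1.95816118  7.59419276 -3.3753195 ]
```

View pics/s12.png

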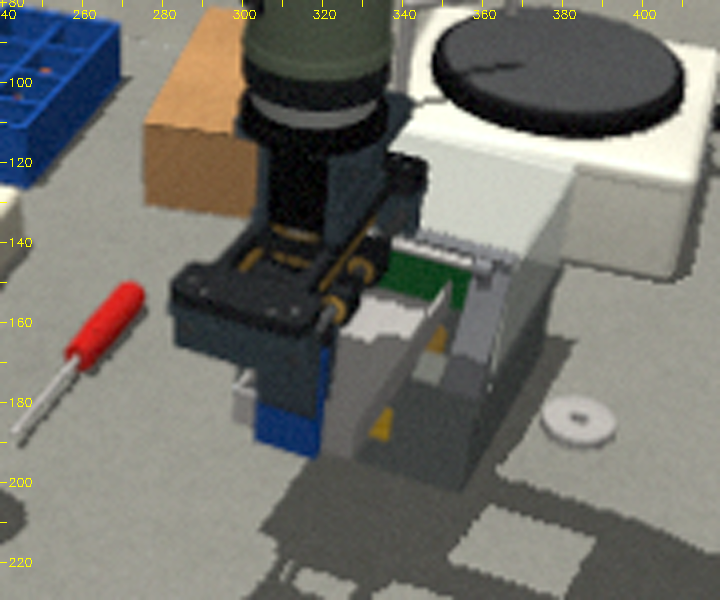

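The brass slug at (349,165) and the aluminium piece at (347,172) are now visible inside the tub. The visible part of the tray is empty, so I'll draw it out.

```bash
python3 -m creep '0.15 1 -0.1 0 0 0.005 1;0.2 1.8 -0.1 0 0 0 1;0.25 2.3 -0.1 0 0 0 1;0.25 2.3 0 0 0 0 1;0.2 2 0 0 0 0 1;0.1 1 0 0 0 0 1';python3 d.py 541.8 -9.3 133 83.5 0;python3 - <<'E'
from h import *
S=cam("side");T=cam("top");crop(S,220,80,420,230,3.8,"s13.png");crop(T,250,140,480,300,3.4,"t13.png")
E
```

```text
time_s: 13.1
ee_pos: [538.9, -2.2, 137.5]
ee_rot: [179.8, 0.2, 83.3]
force: [-0.5, -0.3, -2.3]
gripper_width: 11.6
t 13.1 dcm [ 0.29 -0.71 -0.45] drad [0.003 0.003 0.004] F [-0.5 -0.3 -2.3] q [ -1.  19. 101.  -0.  60. -85.] w 11.6
```

View pics/s13.png

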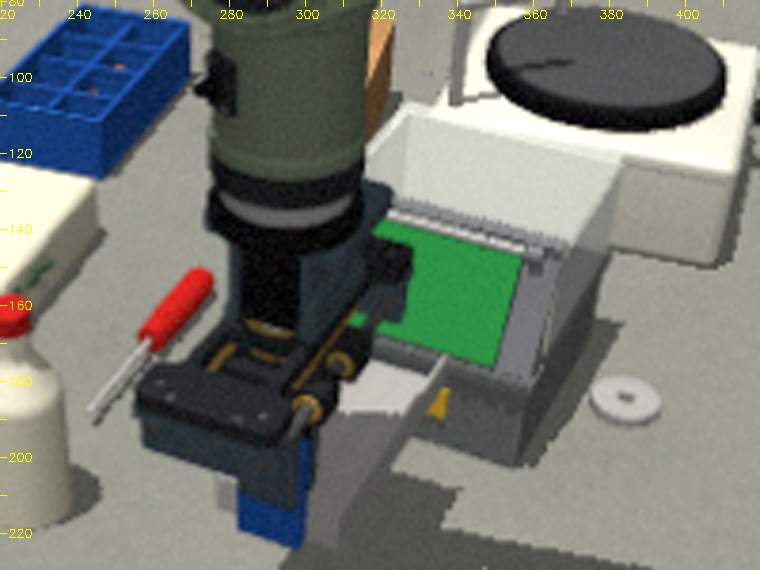

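View pics/t13.png

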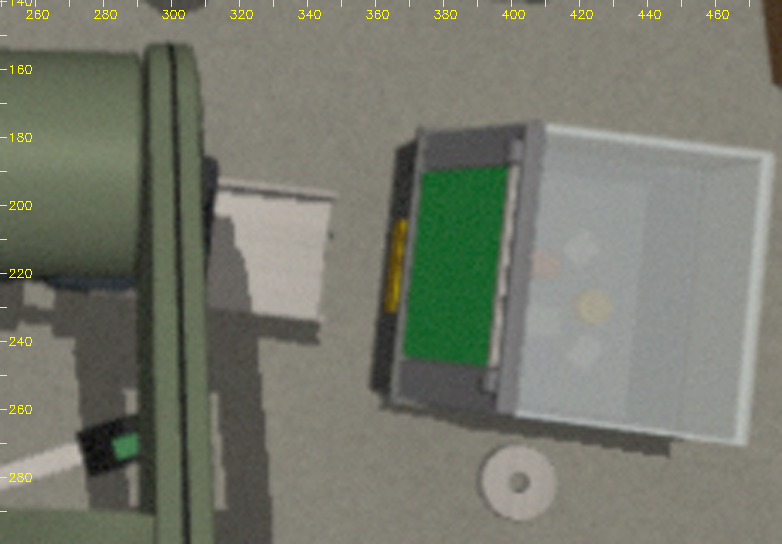

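All three cut-offs show through the hood: copper (410,217), brass (423,230) and aluminium (408,233). The two old scraps are beside them and the flap is shut. Now I'll return the tray to the pad.

```bash
python3 -m creep '-0.1 1 0 0 0 0 1;-0.2 2 0 0 0 0.02 1;-0.3 3 0 0 0 0.03 1;-0.3 3.5 0 0 0 0.03 1;-0.3 3.5 0 0 0 0.03 1;-0.3 3.5 0 0 0 0.03 1;-0.3 3.2 0 0 0 0.03 1;-0.2 2.4 0 0 0 0.03 1;-0.2 1.6 0 0 0 0.02 1;-0.1 0.8 0 0 0 0 1';python3 d.py 516 277.2 90 96.5 0
```

```text
time_s: 14.03
ee_pos: [516.2, 243.2, 139.2]
ee_rot: [179.5, 0.4, 95.6]
force: [0.9, 0.4, -1.8]
gripper_width: 12.1
t 14.0333 dcm [-0.02  3.4  -4.92] drad [0.005 0.01  0.016] F [ 0.9  0.4 -1.8] q [ 24.  21.  97.  -1.  62. -71.] w 12.1
```

```bash
python3 -m creep '-0.05 1.2 -0.8 0 0 0.016 1;0 1.3 -1.2 0 0 0 1;0 0.5 -1.2 0 0 0 1;0 0 -0.8 0 0 0 1;0 0 -0.3 0 0 0 1;0 0 -0.05 0 0 0 1';python3 d.py 516 277.2 62 96.5 0
```

```text
time_s: 14.53
ee_pos: [516.2, 273.6, 90.4]
ee_rot: [179.5, 0.5, 96.3]
force: [-0.3, 0.3, -2.0]
gripper_width: 11.6
t 14.5333 dcm [-0.02  0.36 -2.84] drad [0.007 0.009 0.003] F [-0.3  0.3 -2. ] q [ 27.  25.  99.  -1.  56. -69.] w 11.6
```

```bash
python3 -m creep '0 0.35 -0.8 0.005 0.007 0.003 1;0 0 -0.9 0 0 0 1;0 0 -0.6 0 0 0 1;0 0 -0.2 0 0 0 1;0 0 -0.05 0 0 0 1';python3 d.py 516 277.2 52 96.5 0;python3 - <<'E'
from draw import *
S=cam("side");T=cam("top")
s=monitor.state(); p=s["ee_pos"]; yaw=s["ee_rot"][2]-180; c,sn=np.cos(np.radians(yaw)),np.sin(np.radians(yaw))
x,y=p[0]+91*c-1.4*sn,p[1]+91*sn+1.4*c; z=p[2]-37.7
print(x,y,z,yaw)
L=trayl(x,y,yaw,z)+padl(527.7,187,-83.5)
crop(T,70,140,245,260,4.5,"t14.png",lines=L)
crop(S,180,220,330,370,4,"s14.png",lines=L)
E
```

```text
time_s: 14.95
ee_pos: [516.9, 275.3, 62.1]
ee_rot: [180.0, 0.1, 96.3]
force: [0.5, 0.2, -1.0]
gripper_width: 11.8
t 14.95 dcm [-0.09  0.19 -1.01] drad [0.002 0.001 0.003] F [ 0.5  0.2 -1. ] q [ 27.  27. 100.  -0.  53. -69.] w 11.8
528.5160992956266 185.18129225234563 24.93501857555725 -83.6674902079432
```

View pics/t14.png

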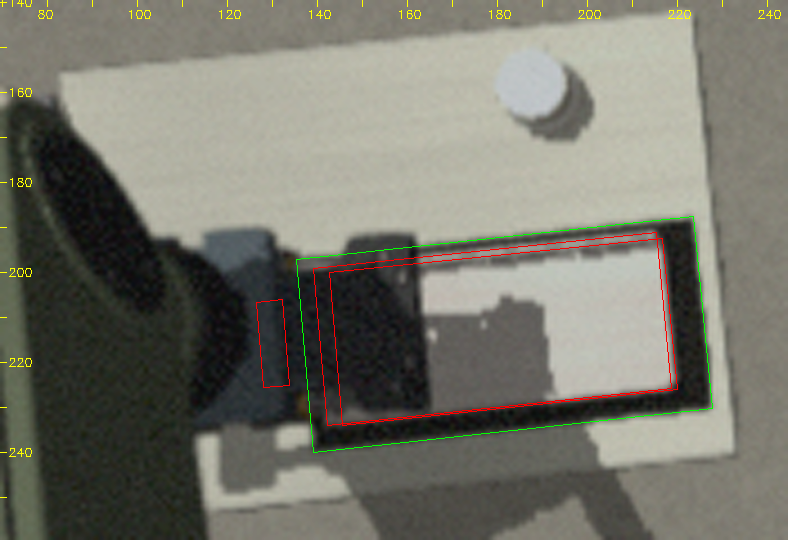

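View pics/s14.png

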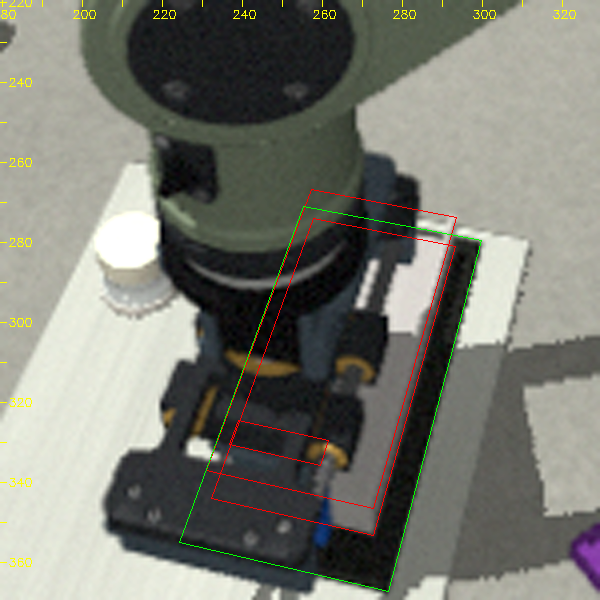

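```bash
python3 -m creep '-0.1 0.2 -0.5 0.002 0 0.003 1;0 0 -0.5 0 0 0 1;-0.03 -0.02 -0.2 0 0 0 1;0 0 -0.1 0 0 0 1';python3 d.py 516 277.2 51.7 96.5 0
```

```text
time_s: 15.38
ee_pos: [516.6, 278.0, 50.1]
ee_rot: [179.7, -0.1, 96.5]
force: [0.4, -1.0, 9.2]
gripper_width: 12.0
t 15.3833 dcm [-0.06 -0.08  0.16] drad [-0.002  0.005 -0.001] F [ 0.4 -1.   9.2] q [ 27.  28. 101.  -0.  51. -69.] w 12.0
```

```bash
python3 -m creep '0 0 0.1 0 0 0 1;-0.03 -0.03 -0.03 0 0 0 0.3;-0.03 -0.03 -0.05 0 0 0 0;-0.03 -0.03 -0.05 0 0 0 -0.5;0 0 0 0 0 0 -0.5;0 0 0 0 0 0 -0.5;0 0 0 0 0 0 -0.5';python3 d.py 516 277.2 51.7 96.5 0
```

```text
time_s: 15.97
ee_pos: [516.9, 277.6, 51.3]
ee_rot: [179.5, -0.1, 96.6]
force: [0.1, 0.0, -0.2]
gripper_width: 48.8
t 15.9667 dcm [-0.09 -0.04  0.04] drad [-0.003  0.008 -0.001] F [ 0.1  0.  -0.2] q [ 27.  27. 101.  -0.  51. -69.] w 48.8
```

Released. I'll rise straight up, then move back clear to check.

```bash
python3 -m creep '0 0 0.3 0 0 0 -0.5;0 0 1 0 0 0 -0.5;0 0 2 0 0 0 -0.5;0 0 3 0 0 0 -0.5;0 0 3 0 0 0 -0.5;0 0 3 0 0 0 -0.5;0 0 3 0 0 0 -0.5;-4 0 1 0 0 0 -0.5;-4 0 0 0 0 0 -0.5;-4 0 0 0 0 0 -0.5;-4 0 0 0 0 0 -0.5;-2 0 0 0 0 0 -0.5'; python3 - <<'E'
from draw import *
S=cam("side");T=cam("top")
L=trayl(527.7,187,-83.5)+padl(527.7,187,-83.5)
crop(T,70,140,245,260,4.5,"t15.png",lines=L)
crop(S,200,255,330,375,5,"s15.png",lines=L)
cv2.imwrite("pics/sf.png",S["img"][:,:,::-1]);cv2.imwrite("pics/tf.png",T["img"][:,:,::-1])
E
```

```text
time_s: 16.97
ee_pos: [335.2, 276.6, 230.2]
ee_rot: [178.9, -0.5, 96.2]
force: [0.2, -0.3, 0.2]
gripper_width: 68.5
```

View pics/t15.png

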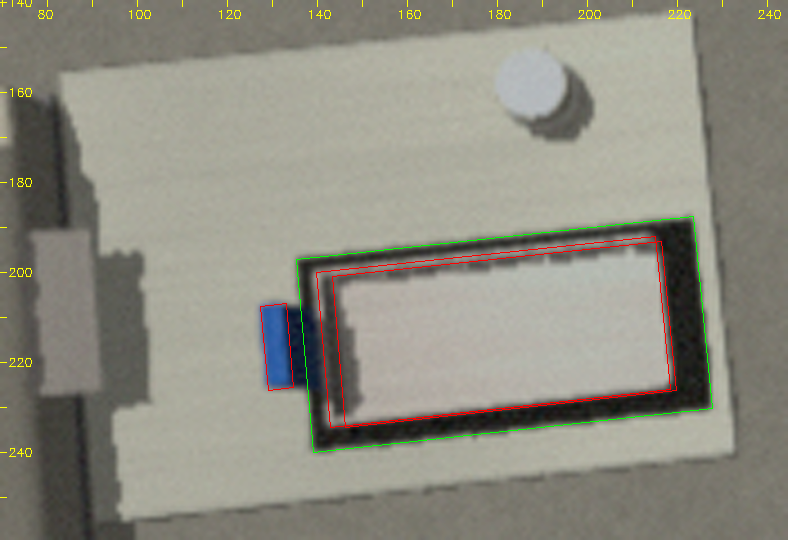

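View pics/s15.png

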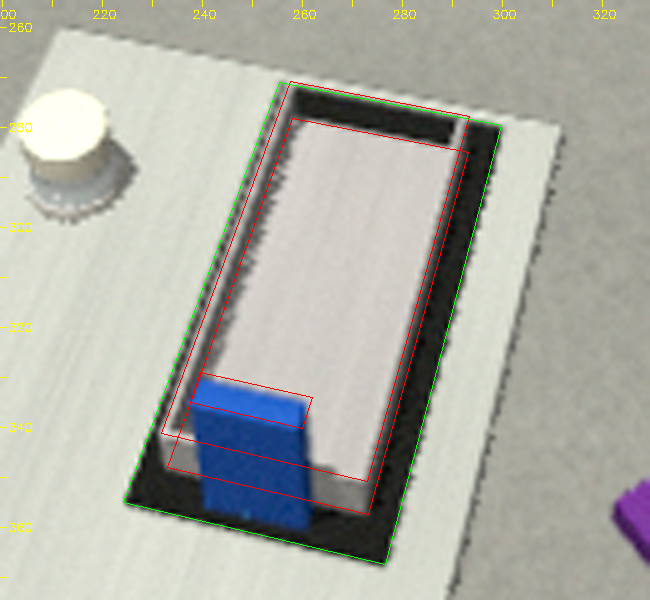

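View pics/tf.png

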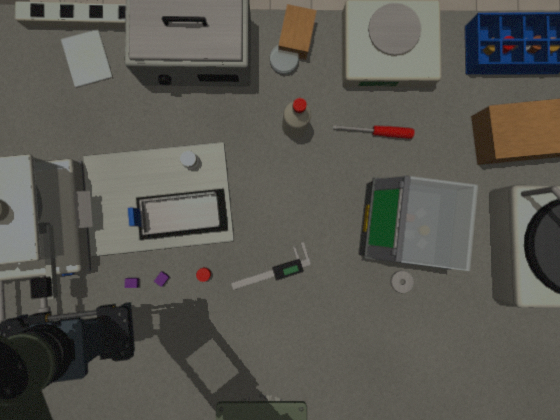

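View pics/sf.png

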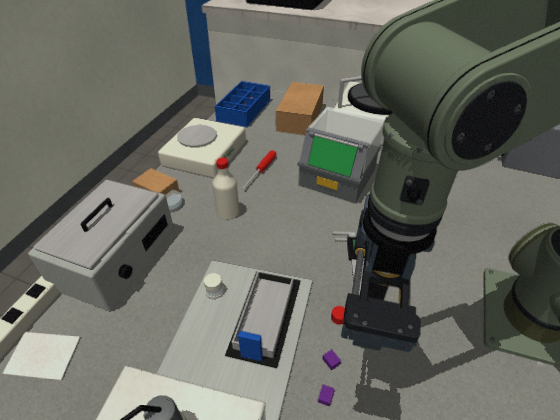

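The tray stands empty and square within the pad outline, as the overlay on (135-227, 188-240) shows. The flap is shut and the bystanders are at the same pixels as at the start. Handing in.

```bash
python3 -c "
from workcell import job,monitor
print(monitor.state()['force']); print(job.job_done())"
```

```text
[0.12918099 0.29853261 0.33568546]
the job is handed in; nothing more can be done
None
```

The tray is emptied and back on its pad, and I handed the job in at about 17 s of the 56 s allowed. I lifted it by the blue grip, pushed the nose about 72 mm in through the flap, and tipped it to about 41°. Then I levelled it, drew it out, and set it down.

**Last checks**
- **Cut-offs:** all three (copper, brass, aluminium) show through the hood, inside the box.
- **Flap:** it is shut in both views.
- **Tray:** it is empty and aligned with the pad. The top view agrees with the target pose. The side view shows it 1–2 mm off, which is within the calibration error.
- **Bench:** I saw no spills, and the other things look unmoved. In the last side view the arm hides the flange and part of the calliper, so for those only the top view applies.
- **Forces:** the highest reading I saw was about 9 N, at set-down.

**What disagreed**
- The gripper stops at 60 N, so I held the grip with that instead of the suggested 80 N. It did not slip.
- The networks' point marks differed by 5–15 mm between cameras, so I used my own corner fits instead.
- Just after tipping, an orange and a grey patch showed below the tray and then vanished from view. I took them for scrap lying inside the tub, and later views showed nothing outside it.

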